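Open the stuck flux jar at the amplifier bench

TASK

The flux jar clamped in the blue vise has its screw cap stuck with dried rosin: grip the cap, break it loose with a short hard twist (anticlockwise seen from above), spin it on until its thread lets go, lift it off and lay it gently, right way up, in the metal parts tray. The vise holds the jar only by its soft jaws, so feel your way: do not twist the jar round in the vise or drag it upwards out of it, and lift the cap only once it comes away freely. Leave the two amplifier feet in the tray and everything else on the bench as they are.

Things in the scene. Friction and masses are not known exactly. Their poses are not given: they have to be found in the camera images.
- cap: White ribbed plastic screw cap, round, 52 mm across and 22 mm high, about 65 to 100 g, rib depth under 1 mm. Origin: centre of its lower edge; z up through its closed top. On the jar its lower edge stands 98 mm above the table. Dried rosin jams it: it takes about 0.5 to 1.1 N m to start and stays that stiff for the first 0.2 to 0.6 rad, then turns with almost no torque. A grip of 50 N neither slips nor harms it.
- jar: Amber glass jar, 49 mm across, between the soft jaws of the vise, base 50 mm above the table. Origin: centre of its base; z up. Shoulder 46 mm, rim 66 mm above its base. Lug thread: 1.4 to 2.4 rad anticlockwise of where the cap is stuck (varies, unmarked) it lets go and the cap lifts off; about 0.2 rad farther it runs hard against a stop and binds (turn back 0.1 rad). Until then it has 1.5 mm of lift.
- jar_lift (a joint): How far the jar has been dragged up in the soft jaws of the vise, in m: 0 at the start and to be kept there. The jaws hold it against about 20 N of upward pull.
- jar_turn (a joint): How far the jar has been twisted round in the jaws of the vise, in rad, anticlockwise from above positive: 0 at the start and to be kept there. The jaws hold it against about 1.7 N m.
- vise: Small blue bench vise, fixed. Origin: centre of its base's underside, below the jar's axis; x points from the screw handle (at -x, 128 mm out) through the jar to the fixed jaw. Base 150 x 88 mm; jaws 76 mm wide, tops 78 mm above the table, so 20 mm below the cap's lower edge.
- tray: Low metal parts tray, fixed, 230 mm (its x) by 160 mm (its y), rim 14 mm high, walls and floor 3 mm thick. Origin: centre of its underside; z up. Its +x end holds the two feet; the rest is empty, a good clear spot for the cap is about 40 mm to -x of its middle.
- foot1: Loose amplifier foot in the tray, black with an orange top, 34 mm across, 21 mm high. Origin: centre of its underside. Leave it.
- foot2: Second loose amplifier foot in the tray, black with an orange top, 34 mm across, 21 mm high. Origin: centre of its underside. Leave it.
- valve1: Glass valve (radio tube) standing on its black base, 41 mm across, 92 mm high. Origin: centre of its underside. Leave it.
- valve2: Second glass valve standing on its black base, 41 mm across, 92 mm high. Origin: centre of its underside. Leave it.
- solder: Reel of solder with green flanges, standing flat, 50 mm across, 38 mm high. Origin: centre of its underside. Leave it.
- screwdriver: Red-handled screwdriver lying down, 190 mm long along its x. Leave it.
- brush: Thin metal-handled flux brush with dark bristles lying down, 166 mm long along its x. Leave it.
Mind the look-alikes: they are no part of the job. There is more than one size of the cap; the job needs the middle-sized. What is shaped like the valve2 but purple is not meant.

How it is judged:
By the outcome, as a careful person would: the job done as asked, in the order asked, and still so for the second after the job is handed in, with the robot touching nothing.
It also fails if it takes over 58 s, if anything falls off the work surface, if the arm or the gripper's body presses on something with over 40 N, if the wrist force passes 120 N, or if a joint passes its speed limit or range.

ROBOT

A 6-joint arm with a two-finger parallel gripper is mounted at the origin on the work surface. World frame = base frame: x ahead of the robot, y to its left, z up, the work surface at z = 0. Lengths are in m, angles in degrees, forces in N, time in s.
With the tool pointing down it reaches from about 0.375 to 0.9 m from the base axis. Payload 3.1 kg.
Tool frame: the origin (TCP) lies at the centre of the arm's flange, where the gripper is bolted on; the fingertips stand 182 mm ahead of it and the grasp point (between the pads) lies 164 mm ahead of it; x points along the fingers, z is the direction in which the jaws open and shut, and the axes are right-handed (so a half turn about x gives the same grasp; the last joint's range is limited). The gripper opens to 87 mm and grips with 3 to 60 N. Pads are 19 mm wide; open, the fingers measure 117 mm over their backs; the gripper's body (75 mm by 190 mm) begins 51 mm behind the grasp point.
Start: joints at [-82.305, 30.224, 82.088, -0, 67.689, -10.227], TCP at [0.192, -0.595, 0.405] pointing down, gripper open.
Joint ranges: [-176.69, 176.69], [-43.24, 126.21], [12.49, 139.97], [-82, 262], [0, 151.66], [-163.58, 163.58]. Speed limits (degrees/s): [159.86, 159.86, 180, 180, 180, 180].

INTERFACE

Orientations are given as a 3x3 rotation matrix whose columns are the frame's x, y, z axes.
In Python, from rig import bot gives the robot as it stands.
- The arm moves only by the shell command python3 -m crank 'ROWS' [OPENING]. ROWS is JSON, a list of rows, each an object with "offset": the shift along the tool's x, y, z in m, a list of three; "spin": the turn about the tool's x in rad. A call has 1 to 12 rows; each row shifts and turns the commanded pose from where the row before left it, along the tool's axes as they then stand; what a row does not reach is not made up. A row lasts 1/10 s, in which the tool goes at most 50 mm and 8.59 degrees, less where a joint would pass 70% of its speed; a pose out of reach is approached as far as the arm can. A call is refused whole if a number of a shift passes 0.05 or a number of a turn 0.15, either way. A call with a gripper value outside its range is refused whole. OPENING is the finger opening in m, from 0 to 0.087, set as the call begins (- or left out, the last holds). The fingers move at their own pace and stop on an object; the grip force is fixed at half the most. Time passes only in rows, so rows that do not move let the fingers close. It gives the time, the measured TCP pose, the force and the opening at its end, in the units of the state.
- bot.read_state(): the state, without advancing time (a new reading comes with each control period).
- bot.capture(name): name is "scene" or "top" or "wrist"; returns a dict with "pixels" (384x512x3 uint8, blue, green, red), "depth" (384x512 float32, m along the optical axis (not along the pixel's ray), 0 where there is no reading), "K" (3x3 intrinsics, pixels), "k1" (the pictures are not rectified: a ray, as slopes to the right and down, at radius r is drawn at 1 + k1 r^2 times it, then the intrinsics apply), "world_to_cam" (4x4, takes a point from world to camera coordinates). Camera axes: x right, y up, looking along -z (the intrinsics and any distortion apply to the point x, -y, -z); pixel columns grow to the right and rows downward; lengths in m; the calibration is good to about 2 mm. A picture is of the moment at which its call begins.
- bot.hand_in(): hands the job in, once; it reports no verdict.
Trained networks look in a picture, given as the dict that the camera call returned (one of the last four; its "shot" number tells which), for a name from the list of things; names that differ only in an ending like _2 or _b are one class to them, and where a whole thing is asked for, a point or a joint stands for the part that bears it (a point fixed in the world has none). Each returns a list of dicts, best first, with "p" (0 to 1); they miss things now and then, are a little off and sometimes report something else, mostly with a low value. They report only what shows in the picture. A call takes as long as a camera call. They do not tell look-alikes from the thing itself.
- bot.regions_of(label, picture): "region" (384x512 bool, what is visible of it) and "extent" ([centre column, centre row, width, height] in pixels, round what is visible of it).
The state is a dict: "time_s": time; "joint_positions": joint angles; "qvel": joint speeds; "tau": joint torques, N m; "position": TCP position; "tcp_rot": TCP orientation; "force": force on the tool from outside, world axes, zero at the start; "moment": the same for the moment, N m; "opening": opening from 0.0 (shut) to 1.0 (fully open).
Only numpy, scipy, OpenCV 4.12 (cv2) and the standard library are available. Lean on these libraries where they do the work, as an engineer would, in place of code of your own. Each camera call takes 0.05 s, during which the arm holds its last target.

## Working session

There is one attempt and no reset: what is moved stays moved. The work goes in short steps, Python scripts to look and compute and a shell command to move; the robot and the scene stay as the last step left them, time stands still between calls to the robot, and variables do not carry over. Pictures are saved under pics/ and viewed, and the job is handed in when it is done.

```bash
ls; mkdir -p pics
python3 - <<'E'
from rig import bot
import cv2
s=bot.read_state()
for k,v in s.items(): print(k,v)
for n in("scene","top","wrist"):
    c=bot.capture(n); cv2.imwrite(f"pics/{n}0.png",c["pixels"]); print(n,c["K"],c["k1"],c["world_to_cam"])
E
```

```text
pics
time_s 0.0
joint_positions [-8.23075011e+01  3.02789532e+01  8.21573619e+01  5.78657021e-04
  6.76857824e+01 -1.02261182e+01]
qvel [-0.0700592  -0.06114429  0.03512623  0.08068532  0.04996294  0.08248022]
tau [-9.55767791e-04 -4.40048540e+01 -1.76591331e+01  6.33046520e-02
  5.83553617e-02 -1.86963684e-04]
position [ 0.19228593 -0.59432587  0.40376591]
tcp_rot [[-2.75989104e-04  9.51495721e-01  3.07661856e-01]
 [ 2.11307404e-03  3.07661736e-01 -9.51493453e-01]
 [-9.99997729e-01  3.87510455e-04 -2.09549219e-03]]
force [-0.78605186  0.28681479  0.12224179]
moment [ 0.02896971 -0.0671483   0.01172045]
opening 0.9973694909673235
scene [[385.90387827   0.         260.15336393]
 [  0.         385.90387827 193.51928668]
 [  0.           0.           1.        ]] 0.04445490970096135 [[-0.59145304  0.80630596 -0.00734902  0.37870267]
 [-0.46876686 -0.33641231  0.81675234  0.20599183]
 [ 0.65607998  0.48651563  0.57694159 -1.37483402]
 [ 0.          0.          0.          1.        ]]
top [[360.27671274   0.         251.3183274 ]
 [  0.         360.27671274 195.05952404]
 [  0.           0.           1.        ]] -0.09292745370829335 [[ 0.02687653 -0.99962019 -0.00609249 -0.0292231 ]
 [ 0.99510205  0.02617407  0.09532487 -0.61386892]
 [-0.0951292  -0.00862465  0.99542757 -0.94200681]
 [ 0.          0.          0.          1.        ]]
wrist [[336.68602076   0.         261.6085124 ]
 [  0.         336.68602076 187.86914931]
 [  0.           0.           1.        ]] -0.08091361977234801 [[ 0.30810373 -0.95135191 -0.00127596 -0.6233638 ]
 [ 0.90999003  0.29509896 -0.29126404  0.03401795]
 [ 0.27747113  0.08857843  0.95664185 -0.39212222]
 [ 0.          0.          0.          1.        ]]
```

View pics/scene0.png

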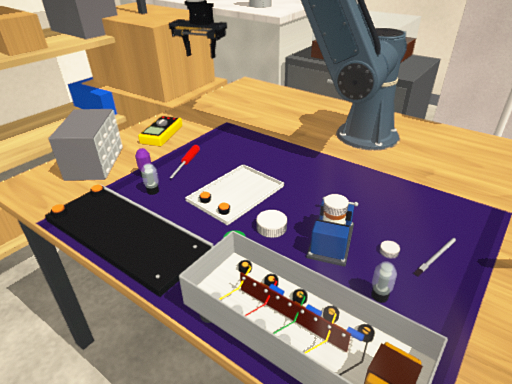

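View pics/top0.png

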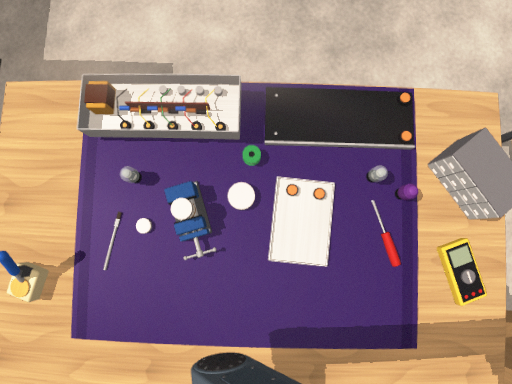

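View pics/wrist0.png

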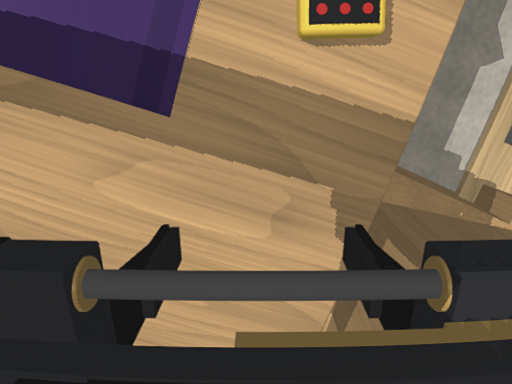

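The scene shows the jar with its white cap in the blue vise: top view (181,209), scene view (335,205). The look-alike caps are loose, a large one at top (241,195) and a small one at (144,226). The tray is at top (302,222) with its feet at the far end.

```bash
cat > h.py <<'E'
import numpy as np, cv2
from rig import bot
def world(c,mask):
    v,u=np.nonzero(mask&(c["depth"]>0)); d=c["depth"][v,u]; K=c["K"]
    pts=np.stack([u,v],1).astype(float)[:,None]
    n=cv2.undistortPoints(pts,K,np.array([c["k1"],0,0,0.]))[:,0]
    P=np.stack([n[:,0]*d,-n[:,1]*d,-d],1); T=c["world_to_cam"]
    return (P-T[:3,3])@T[:3,:3]
def topcircle(p,zlo=None):
    z=np.percentile(p[:,2],95) if zlo is None else zlo+.004
    q=p[p[:,2]>z-.004]
    (x,y),r=cv2.minEnclosingCircle(q[:,:2].astype(np.float32))
    return z,q[:,:2].mean(0),(x,y),r,len(q)
E
python3 - <<'E'
from h import *
for n in("top","scene"):
  c=bot.capture(n)
  for l in("cap","vise","tray","foot1","valve1"):
    for r in bot.regions_of(l,c):
      if r["p"]<.3: continue
      p=world(c,r["region"])
      if len(p)<5: continue
      z,m,cc,rad,k=topcircle(p)
      print(n,l,round(r["p"],2),np.round(r["extent"]),"ztop%.3f"%z,"mean",m.round(4),"circ",np.round(cc,4),"r%.4f"%rad,k,
       "bb",np.percentile(p,2,axis=0).round(3),np.percentile(p,98,axis=0).round(3))
      if l in("tray","vise"):
        print("   rect",cv2.minAreaRect(p[:,:2].astype(np.float32)))
E
```

```text
top cap 0.97 [240. 197.  27.  29.] ztop0.034 mean [0.6114 0.0147] circ [0.6117 0.0145] r0.0363 415 bb [ 0.578 -0.018  0.018] [0.644 0.048 0.035]
top cap 0.67 [181. 206.  21.  23.] ztop0.123 mean [0.5687 0.1561] circ [0.5683 0.1575] r0.0262 290 bb [0.546 0.132 0.078] [0.597 0.179 0.124]
top cap 0.61 [144. 225.  14.  14.] ztop0.021 mean [0.5255 0.2806] circ [0.5252 0.2795] r0.0201 126 bb [0.507 0.261 0.006] [0.545 0.298 0.022]
top vise 0.67 [190. 219.  50.  79.] ztop0.081 mean [0.5745 0.1585] circ [0.5732 0.1579] r0.0682 664 bb [0.456 0.1   0.005] [0.638 0.202 0.082]
   rect ((0.5450174808502197, 0.15440404415130615), (0.20985384285449982, 0.09867709875106812), 18.608291625976562)
top tray 0.93 [302. 221.  68.  88.] ztop0.012 mean [ 0.5378 -0.1549] circ [ 0.5484 -0.1491] r0.1342 317 bb [ 0.439 -0.229  0.   ] [ 0.658 -0.074  0.015]
   rect ((0.5480661988258362, -0.15218795835971832), (0.16109678149223328, 0.22840267419815063), 85.3484878540039)
top foot1 0.49 [292. 191.  10.  14.] ztop0.027 mean [ 0.6318 -0.1228] circ [ 0.6324 -0.1227] r0.0131 64 bb [ 0.618 -0.137  0.018] [ 0.646 -0.108
[... 1484 characters left out ...]
035 0.1714] circ [0.576  0.1614] r0.0691 534 bb [0.511 0.118 0.005] [0.648 0.213 0.081]
scene foot1 0.57 [226. 207.  14.  14.] ztop0.026 mean [ 0.6345 -0.1205] circ [ 0.6329 -0.1206] r0.0144 55 bb [ 0.607 -0.147  0.003] [ 0.65  -0.106  0.026]
scene valve1 0.78 [143. 158.  14.  24.] ztop0.091 mean [ 0.6363 -0.4252] circ [ 0.634  -0.4276] r0.0125 29 bb [ 0.622 -0.435  0.041] [ 0.654 -0.41   0.091]
scene valve1 0.76 [150. 177.  14.  31.] ztop0.089 mean [ 0.6826 -0.3449] circ [ 0.6819 -0.3458] r0.0132 46 bb [ 0.659 -0.359  0.003] [ 0.701 -0.329  0.091]
scene valve1 0.7 [383. 280.  27.  44.] ztop0.091 mean [0.6634 0.3144] circ [0.6623 0.314 ] r0.0136 121 bb [0.654 0.297 0.005] [0.682 0.334 0.092]
```

```bash
python3 -m crank '[{"offset":[0,0.03,0],"spin":0},{"offset":[0,0.045,0],"spin":0},{"offset":[0,0.045,0],"spin":0},{"offset":[0,0.045,-0.01],"spin":0},{"offset":[0,0.035,-0.03],"spin":0},{"offset":[0,0.026,-0.04],"spin":0},{"offset":[0,0.026,-0.04],"spin":0},{"offset":[0,0.026,-0.04],"spin":0},{"offset":[0,0.026,-0.04],"spin":0},{"offset":[0,0.026,-0.04],"spin":0},{"offset":[0,0.026,-0.04],"spin":0},{"offset":[0,0.026,-0.04],"spin":0}]' 0.087
```

```text
time_s: 1.95
position: [0.4576, -0.1708, 0.4051]
tcp_rot: [[0.001, 0.952, 0.307], [-0.0, 0.307, -0.952], [-1.0, 0.001, 0.001]]
force: [1.0, 1.1, -0.2]
opening: 0.998
```

```bash
python3 -m crank '[{"offset":[0,0.028,-0.038],"spin":0},{"offset":[0,0.028,-0.038],"spin":0},{"offset":[0,0.028,-0.038],"spin":0},{"offset":[0,0.028,-0.038],"spin":0},{"offset":[0,0.028,-0.038],"spin":0},{"offset":[0,0.028,-0.038],"spin":0},{"offset":[0.01,0.015,-0.02],"spin":0},{"offset":[0.01,0,0],"spin":0},{"offset":[0,0,0],"spin":0}]'
python3 - <<'E'
from h import *
c=bot.capture("wrist"); cv2.imwrite("pics/w1.png",c["pixels"]); print(bot.read_state()["position"],bot.read_state()["joint_positions"])
for r in bot.regions_of("cap",c):
  p=world(c,r["region"])
  if len(p)>5:
    print(r["p"],r["extent"],topcircle(p),p[:,2].min())
E
```

```text
time_s: 2.85
position: [0.5544, 0.12, 0.3831]
tcp_rot: [[-0.004, 0.951, 0.309], [-0.001, 0.309, -0.951], [-1.0, -0.004, -0.001]]
force: [0.2, -0.2, -0.0]
opening: 0.996
[0.55458525 0.11924902 0.38384514] [ 8.57964427e-01  2.72714534e+01  9.17366392e+01 -3.63868119e-02
  6.11535522e+01  7.29432731e+01]
0.96 [219.1, 158.0, 69.9, 68.2] (np.float64(0.12138047037050721), array([0.5721367 , 0.15852058]), (0.5717293620109558, 0.158539280295372), 0.02653341181576252, 3775) 0.008309107022305378
0.87 [376.6, 140.3, 77.9, 73.2] (np.float64(0.03218015524710226), array([0.61580269, 0.01687085]), (0.6143503785133362, 0.015903834253549576), 0.037177737802267075, 3962) 0.0006667413811698729
0.64 [111.7, 141.2, 43.0, 37.4] (np.float64(0.01846788610665298), array([0.52743039, 0.28218482]), (0.5269349217414856, 0.2821653187274933), 0.021259929984807968, 1164) 0.000654131507441571
```

View pics/w1.png

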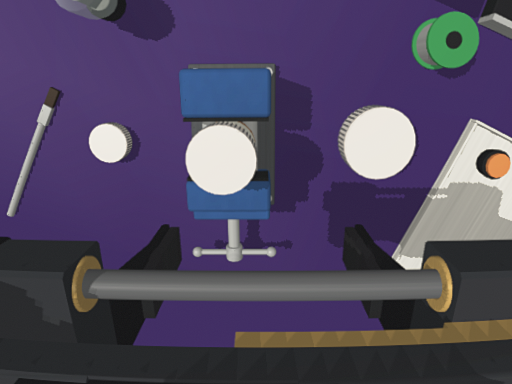

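```bash
python3 -m crank '[{"offset":[0,0.0134,-0.0158],"spin":0},{"offset":[0.01,0.0134,-0.0158],"spin":0},{"offset":[0.02,0,0],"spin":0},{"offset":[0.02,0,0],"spin":0},{"offset":[0.012,0,0],"spin":0},{"offset":[0,0,0],"spin":0},{"offset":[0,0,0],"spin":0}]'
python3 - <<'E'
from h import *
P=np.mean([bot.read_state()["position"] for _ in range(5)],0);print(P,bot.read_state()["tcp_rot"])
c=bot.capture("wrist"); cv2.imwrite("pics/w2.png",c["pixels"])
for r in bot.regions_of("cap",c):
  p=world(c,r["region"])
  if len(p)>5 and p[:,2].max()>.1:
    print(r["p"],r["extent"],topcircle(p),p[:,2].min())
c=bot.capture("scene"); cv2.imwrite("pics/s2.png",cv2.resize(c["pixels"][130:280,240:440],(800,600)))
E
```

```text
time_s: 3.65
position: [0.5713, 0.1572, 0.3233]
tcp_rot: [[0.001, 0.952, 0.307], [0.0, 0.307, -0.952], [-1.0, 0.001, 0.0]]
force: [-0.3, 0.1, -0.7]
opening: 0.996
[0.57126038 0.15717663 0.32329098] [[ 6.88276412e-04  9.51865784e-01  3.06514364e-01]
 [ 4.08314436e-05  3.06514409e-01 -9.51866017e-01]
 [-9.99999762e-01  6.67662351e-04  1.72100584e-04]]
0.9 [261.9, 226.2, 91.1, 90.9] (np.float64(0.12123063669067345), array([0.57257074, 0.15891859]), (0.5714638829231262, 0.15861192345619202), 0.026888620108366013, 5705) 0.009350508495651326
```

View pics/w2.png

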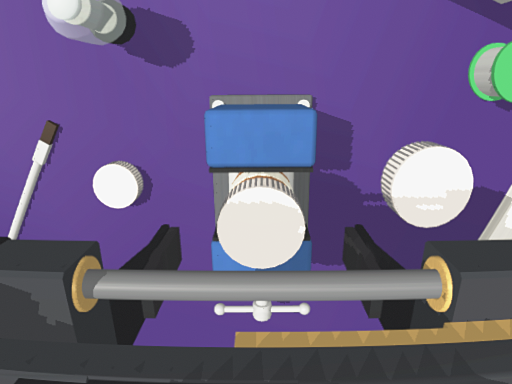

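View pics/s2.png

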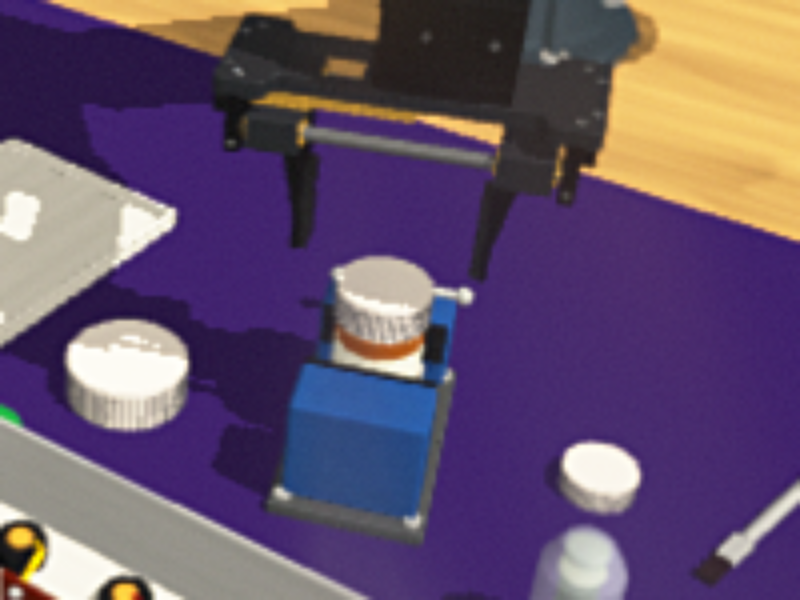

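The fingers straddle the cap: finger edges at columns 180 and 344, midpoint 262, with the cap centred at column 262. I'll go down and close.

```bash
python3 -m crank '[{"offset":[0.015,0,0],"spin":0},{"offset":[0.015,0,0],"spin":0},{"offset":[0.012,0,0],"spin":0},{"offset":[0,0,0],"spin":0},{"offset":[0,0,0],"spin":0},{"offset":[0,0,0],"spin":0}]'
python3 -m crank '[{"offset":[0,0,0],"spin":0},{"offset":[0,0,0],"spin":0},{"offset":[0,0,0],"spin":0},{"offset":[0,0,0],"spin":0}]' 0.04
python3 -m crank '[{"offset":[0,0,0],"spin":0},{"offset":[0,0,0],"spin":0},{"offset":[0,0,0],"spin":0},{"offset":[0,0,0],"spin":0},{"offset":[0,0,0],"spin":0},{"offset":[0,0,0],"spin":0}]'
cat > st.py <<'E'
from h import *
s=bot.read_state(); print("t",s["time_s"],"P",s["position"].round(4),"F",s["force"].round(2),"M",s["moment"].round(3),"op",round(s["opening"]*87,2),"j6",s["joint_positions"][5].round(2),"yaw",np.degrees(np.arctan2(s["tcp_rot"][1][2],s["tcp_rot"][0][2])).round(2),"tau6",s["tau"][5].round(3))
E
python3 st.py
```

```text
time_s: 4.4
position: [0.5713, 0.158, 0.2815]
tcp_rot: [[0.002, 0.951, 0.308], [0.0, 0.308, -0.951], [-1.0, 0.002, 0.0]]
force: [-0.1, -1.0, -0.1]
opening: 0.999
time_s: 4.8
position: [0.571, 0.158, 0.281]
tcp_rot: [[0.0, 0.951, 0.308], [0.0, 0.308, -0.951], [-1.0, 0.0, 0.0]]
force: [-0.1, -0.3, -0.9]
opening: 0.72
time_s: 5.4
position: [0.571, 0.1579, 0.2808]
tcp_rot: [[0.0, 0.951, 0.308], [-0.0, 0.308, -0.951], [-1.0, 0.0, 0.0]]
force: [0.3, -0.7, 1.0]
opening: 0.593
t 5.4 P [0.571  0.1579 0.2808] F [ 0.25 -0.67  1.04] M [-0.163 -0.028 -0.002] op 51.55 j6 76.74 yaw -72.08 tau6 0.01
```

```bash
python3 -m crank '[{"offset":[0,0,0],"spin":-0.08},{"offset":[0,0,0],"spin":0}]' 0.03; python3 st.py
```

```text
time_s: 5.6
position: [0.571, 0.1579, 0.2808]
tcp_rot: [[0.0, 0.925, 0.381], [0.001, 0.381, -0.925], [-1.0, 0.0, -0.0]]
force: [0.0, -0.4, 0.9]
opening: 0.591
t 5.6 P [0.571  0.1579 0.2808] F [ 0.   -0.35  0.91] M [-0.1   -0.006 -0.379] op 51.39 j6 72.24 yaw -67.61 tau6 -0.689
```

```bash
for i in 1; do python3 -m crank '[{"offset":[0,0,0],"spin":-0.12},{"offset":[0,0,0],"spin":0}]' ; python3 st.py; done
python3 -m crank '[{"offset":[0,0,0],"spin":-0.12},{"offset":[0,0,0],"spin":0}]' ; python3 st.py
python3 - <<'E'
from h import *
c=bot.capture("wrist"); cv2.imwrite("pics/w3.png",c["pixels"])
c=bot.capture("scene"); cv2.imwrite("pics/s3.png",cv2.resize(c["pixels"][130:280,240:440],(800,600)))
E
```

```text
time_s: 5.8
position: [0.5709, 0.1581, 0.2809]
tcp_rot: [[-0.0, 0.873, 0.488], [0.001, 0.488, -0.873], [-1.0, 0.0, -0.001]]
force: [-0.7, 1.0, 2.8]
opening: 0.591
t 5.8 P [0.5709 0.1581 0.2809] F [-0.72  1.    2.77] M [ 0.024  0.057 -0.34 ] op 51.38 j6 65.39 yaw -60.77 tau6 -0.756
time_s: 6.0
position: [0.5709, 0.1582, 0.2808]
tcp_rot: [[0.0, 0.808, 0.589], [0.001, 0.589, -0.808], [-1.0, 0.0, -0.001]]
force: [-0.4, 1.1, 0.5]
opening: 0.593
t 6.0 P [0.5709 0.1582 0.2808] F [-0.39  1.1   0.5 ] M [ 0.124 -0.014 -0.352] op 51.55 j6 58.58 yaw -53.93 tau6 -0.699
```

View pics/w3.png

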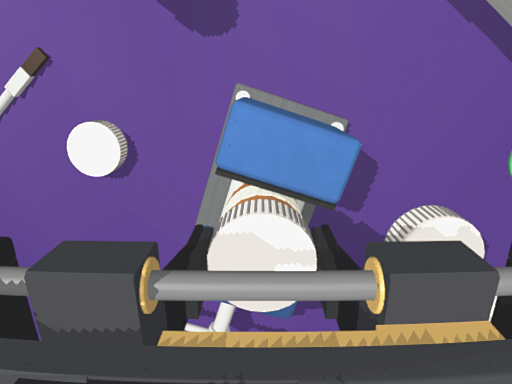

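View pics/s3.png

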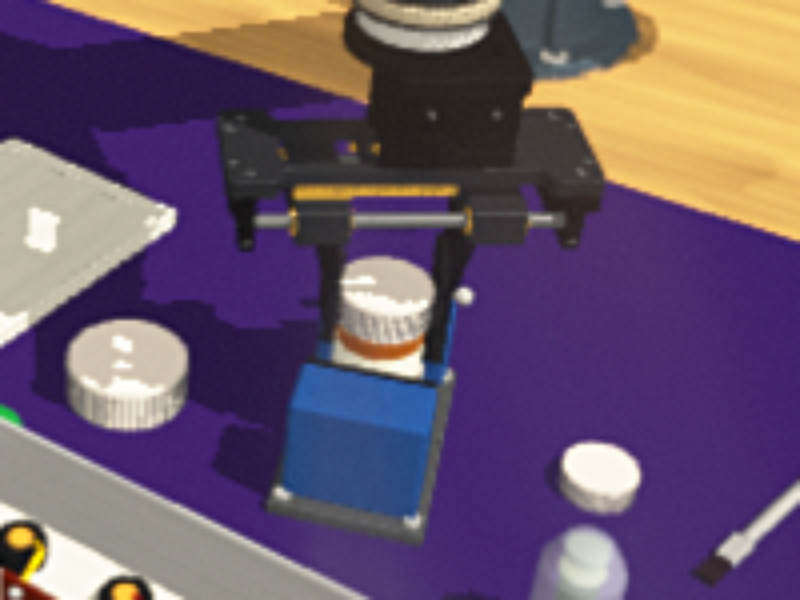

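Torque is steady near 0.7 N m, so the cap is either turning in the rosin or slipping. Continuing will tell, because the torque must drop within 0.6 rad if it turns.

```bash
for i in 1; do python3 -m crank '[{"offset":[0,0,0],"spin":-0.1},{"offset":[0,0,0],"spin":0}]' >/dev/null; python3 st.py; done
python3 -m crank '[{"offset":[0,0,0],"spin":-0.1},{"offset":[0,0,0],"spin":0}]'>/dev/null ; python3 st.py
python3 -m crank '[{"offset":[0,0,0],"spin":-0.1},{"offset":[0,0,0],"spin":0}]'>/dev/null ; python3 st.py
```

```text
t 6.3 P [0.5705 0.1581 0.2815] F [-0.37 -1.02  7.06] M [-0.008  0.13   0.058] op 51.48 j6 52.7 yaw -47.97 tau6 -0.228
t 6.5 P [0.5714 0.1583 0.2822] F [-0.92  0.75  7.51] M [0.141 0.104 0.087] op 51.16 j6 46.94 yaw -42.22 tau6 -0.143
t 6.7 P [0.5713 0.1583 0.2822] F [-1.96  1.31  8.02] M [0.127 0.133 0.076] op 51.57 j6 41.21 yaw -36.49 tau6 -0.173
```

```bash
python3 -m crank '[{"offset":[-0.001,0,0],"spin":-0.1},{"offset":[0,0,0],"spin":-0.1},{"offset":[0,0,0],"spin":0}]'>/dev/null ; python3 st.py
python3 -m crank '[{"offset":[0,0,0],"spin":-0.1},{"offset":[0,0,0],"spin":-0.1},{"offset":[0,0,0],"spin":0}]'>/dev/null ; python3 st.py
```

```text
t 7.0 P [0.5708 0.158  0.2817] F [ 0.08 -0.38 -0.94] M [ 0.048 -0.063  0.078] op 51.46 j6 29.85 yaw -25.13 tau6 -0.364
t 7.3 P [0.5707 0.158  0.2814] F [-0.74 -0.2   0.05] M [-0.061 -0.084 -0.02 ] op 51.34 j6 18.47 yaw -13.77 tau6 -0.365
```

```bash
python3 -m crank '[{"offset":[0,0,0],"spin":-0.1},{"offset":[0,0,0],"spin":-0.1},{"offset":[0,0,0],"spin":-0.1},{"offset":[0,0,0],"spin":0}]'>/dev/null ; python3 st.py
python3 -m crank '[{"offset":[0,0,0],"spin":-0.1},{"offset":[0,0,0],"spin":0},{"offset":[0,0,0],"spin":0}]'>/dev/null ; python3 st.py
python3 -m crank '[{"offset":[-0.001,0,0],"spin":0},{"offset":[0,0,0],"spin":0}]'>/dev/null ; python3 st.py
```

```text
t 7.7 P [0.5708 0.158  0.2815] F [-0.31  0.02 -1.47] M [-0.104 -0.024  0.002] op 51.63 j6 1.33 yaw 3.35 tau6 -0.362
t 8.0 P [0.5707 0.158  0.2816] F [ 0.15  0.15 -1.09] M [-0.021 -0.045  0.027] op 51.87 j6 -4.35 yaw 9.03 tau6 0.001
t 8.2 P [0.5707 0.158  0.2824] F [ 0.37  0.4  -3.67] M [ 0.062 -0.071  0.014] op 51.52 j6 -4.51 yaw 9.18 tau6 -0.006
```

```bash
python3 -m crank '[{"offset":[-0.0005,0,0],"spin":0},{"offset":[0,0,0],"spin":0},{"offset":[0,0,0],"spin":0}]'>/dev/null ; python3 st.py
```

```text
t 8.5 P [0.5708 0.158  0.2825] F [ 1.1   0.62 -8.63] M [ 0.097 -0.268 -0.019] op 51.27 j6 -4.59 yaw 9.25 tau6 -0.037
```

```bash
python3 -m crank '[{"offset":[0.0003,0,0],"spin":-0.05},{"offset":[0,0,0],"spin":-0.05},{"offset":[0,0,0],"spin":0},{"offset":[0,0,0],"spin":0}]'>/dev/null ; python3 st.py
python3 -m crank '[{"offset":[0,0,0],"spin":-0.1},{"offset":[0,0,0],"spin":0},{"offset":[0,0,0],"spin":0}]'>/dev/null ; python3 st.py
```

```text
t 8.9 P [0.5707 0.158  0.2826] F [ 0.65  0.89 -6.54] M [ 0.075 -0.186  0.018] op 51.71 j6 -10.29 yaw 14.96 tau6 0.01
t 9.2 P [0.5706 0.1581 0.2831] F [-1.09  1.41 -4.05] M [0.182 0.005 0.015] op 51.65 j6 -15.94 yaw 20.61 tau6 -0.018
```

```bash
python3 -m crank '[{"offset":[-0.0005,0,0],"spin":0},{"offset":[0,0,0],"spin":0},{"offset":[0,0,0],"spin":0}]'>/dev/null ; python3 st.py
```

```text
t 9.5 P [0.5707 0.158  0.2833] F [-2.21  1.87 -6.63] M [ 0.241  0.087 -0.001] op 51.46 j6 -16.04 yaw 20.71 tau6 0.002
```

Still held. I keep turning in small steps with this light upward bias.

```bash
python3 -m crank '[{"offset":[0,0,0],"spin":-0.08},{"offset":[0,0,0],"spin":0},{"offset":[0,0,0],"spin":0}]'>/dev/null ; python3 st.py
python3 -m crank '[{"offset":[0,0,0],"spin":-0.08},{"offset":[0,0,0],"spin":0},{"offset":[0,0,0],"spin":0}]'>/dev/null ; python3 st.py
```

```text
t 9.8 P [0.5706 0.1581 0.2837] F [-2.88  1.82 -1.4 ] M [ 0.322  0.318 -0.067] op 51.45 j6 -20.56 yaw 25.22 tau6 -0.025
t 10.1 P [0.5706 0.1581 0.2838] F [-4.84  1.21  0.42] M [ 0.384  0.597 -0.016] op 51.62 j6 -25.11 yaw 29.78 tau6 -0.027
```

```bash
python3 -m crank '[{"offset":[-0.0005,0,0],"spin":0},{"offset":[0,0,0],"spin":0},{"offset":[0,0,0],"spin":0}]'>/dev/null ; python3 st.py
python3 -m crank '[{"offset":[-0.0005,0,0],"spin":0},{"offset":[0,0,0],"spin":0},{"offset":[0,0,0],"spin":0}]'>/dev/null ; python3 st.py
```

```text
t 10.4 P [0.5707 0.158  0.2839] F [-3.79  2.34 -0.33] M [ 0.44   0.604 -0.107] op 51.58 j6 -25.21 yaw 29.87 tau6 -0.025
t 10.7 P [0.5707 0.158  0.2841] F [-3.99  2.84 -3.  ] M [ 0.504  0.563 -0.02 ] op 51.53 j6 -25.23 yaw 29.9 tau6 -0.022
```

```bash
python3 -m crank '[{"offset":[-0.0005,0.0004,-0.0002],"spin":0},{"offset":[0,0,0],"spin":0},{"offset":[0,0,0],"spin":0}]'>/dev/null ; python3 st.py
```

```text
t 11.0 P [0.5705 0.1581 0.2848] F [-5.25  1.53 -3.08] M [0.313 0.533 0.004] op 51.27 j6 -25.22 yaw 29.91 tau6 -0.0
```

```bash
python3 -m crank '[{"offset":[-0.0007,0.0002,-0.0004],"spin":0},{"offset":[0,0,0],"spin":0},{"offset":[0,0,0],"spin":0}]'>/dev/null ; python3 st.py
python3 - <<'E'
from h import *
c=bot.capture("scene"); cv2.imwrite("pics/s4.png",cv2.resize(c["pixels"][170:260,280:400],(800,600),interpolation=cv2.INTER_CUBIC))
E
```

```text
t 11.3 P [0.5703 0.1581 0.2859] F [-3.18  0.8  -2.93] M [ 0.196  0.351 -0.055] op 51.57 j6 -25.21 yaw 29.91 tau6 0.004
```

View pics/s4.png

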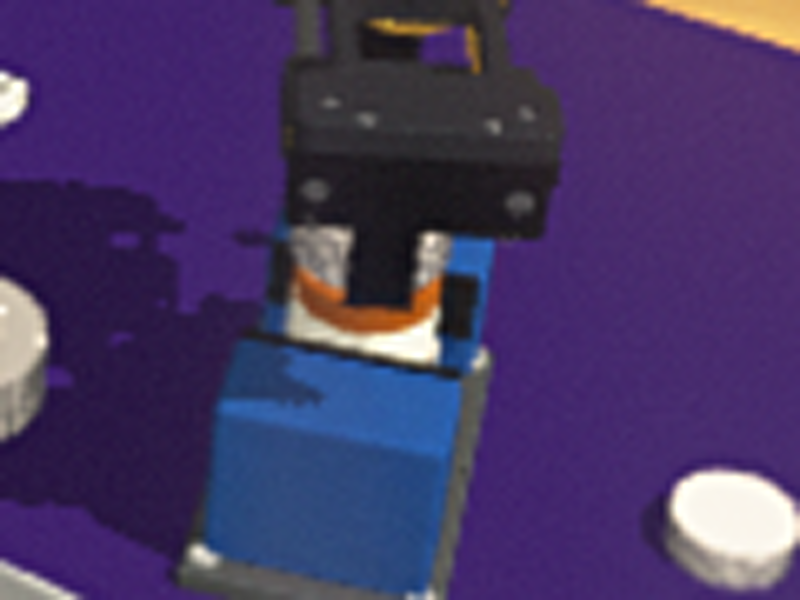

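```bash
python3 -m crank '[{"offset":[-0.001,0.0002,-0.0002],"spin":0},{"offset":[-0.001,0,0],"spin":0},{"offset":[0,0,0],"spin":0}]'>/dev/null ; python3 st.py
```

```text
t 11.65 P [0.5702 0.1582 0.2881] F [-2.15 -0.09 -1.81] M [ 0.15   0.325 -0.024] op 51.79 j6 -25.21 yaw 29.91 tau6 0.001
```

Force falls to 1.8 N as it rises, so the cap is coming away freely.

```bash
python3 -m crank '[{"offset":[-0.003,0.0001,-0.0001],"spin":0},{"offset":[-0.004,0,0],"spin":0},{"offset":[0,0,0],"spin":0}]'>/dev/null ; python3 st.py
python3 -m crank '[{"offset":[-0.006,0,0],"spin":0},{"offset":[-0.006,0,0],"spin":0},{"offset":[0,0,0],"spin":0}]'>/dev/null ; python3 st.py
python3 -m crank '[{"offset":[-0.01,0,0],"spin":0},{"offset":[-0.02,0,0],"spin":0},{"offset":[-0.02,0,0],"spin":0},{"offset":[0,0,0],"spin":0}]'>/dev/null ; python3 st.py
python3 - <<'E'
from h import *
c=bot.capture("scene"); cv2.imwrite("pics/s5.png",cv2.resize(c["pixels"][130:280,240:440],(800,600),interpolation=cv2.INTER_CUBIC))
E
```

```text
t 11.95 P [0.5707 0.1582 0.296 ] F [ 0.07 -0.05  0.58] M [-0.004 -0.074  0.005] op 51.64 j6 -25.2 yaw 29.92 tau6 0.005
t 12.25 P [0.5704 0.1583 0.3081] F [ 0.33  0.09 -0.95] M [ 0.012 -0.108 -0.008] op 51.5 j6 -25.2 yaw 29.91 tau6 -0.001
t 12.65 P [0.5707 0.1585 0.3598] F [ 0.25 -0.12 -0.77] M [ 0.065 -0.125  0.017] op 51.41 j6 -25.2 yaw 29.91 tau6 -0.003
```

View pics/s5.png

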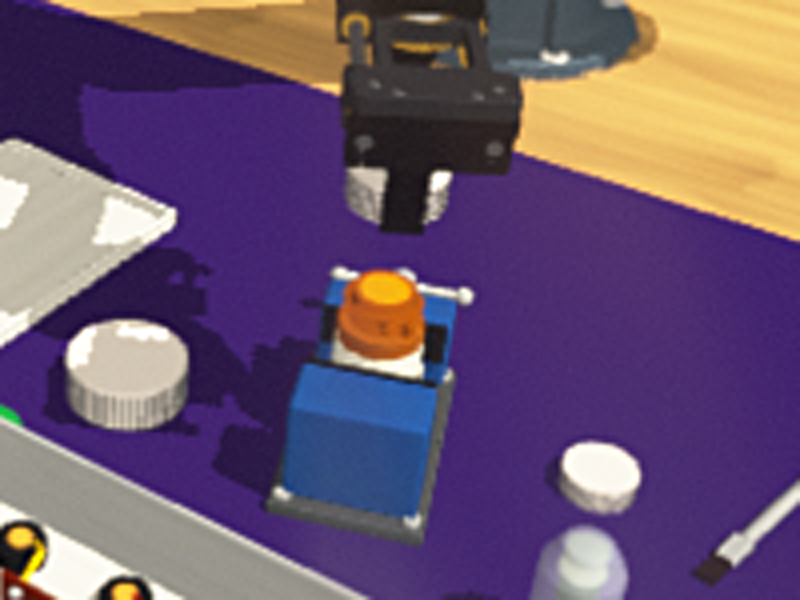

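The cap is in the gripper at (400,195) and the opened amber jar sits unmoved in the vise at (380,310). Next I check the rim height while moving on to the tray.

```bash
python3 -m crank '[{"offset":[0,-0.015,-0.013],"spin":0},{"offset":[0,-0.029,-0.026],"spin":0},{"offset":[0,-0.029,-0.026],"spin":0},{"offset":[0,-0.029,-0.026],"spin":0},{"offset":[0,-0.029,-0.026],"spin":0},{"offset":[0,-0.029,-0.026],"spin":0},{"offset":[0,-0.029,-0.026],"spin":0},{"offset":[0,-0.029,-0.026],"spin":0},{"offset":[0,-0.017,-0.013],"spin":0},{"offset":[0,0,0],"spin":0},{"offset":[0,0,0],"spin":0}]'
python3 st.py
python3 - <<'E'
from h import *
c=bot.capture("top"); cv2.imwrite("pics/t6.png",c["pixels"])
m=np.zeros((384,512),bool); m[175:245,160:215]=1
p=world(c,m); q=p[p[:,2]>.09]; print(len(q),np.percentile(q[:,2],[50,90,97]),q[q[:,2]>.105].mean(0))
c=bot.capture("scene"); cv2.imwrite("pics/s6.png",cv2.resize(c["pixels"][130:280,140:340],(800,600),interpolation=cv2.INTER_CUBIC))
E
```

```text
time_s: 13.8
position: [0.5061, -0.1492, 0.3558]
tcp_rot: [[-0.002, -0.497, 0.868], [0.002, 0.868, 0.497], [-1.0, 0.002, -0.001]]
force: [-0.0, -0.2, -1.3]
opening: 0.589
t 13.8 P [ 0.5061 -0.1492  0.3558] F [-0.02 -0.2  -1.3 ] M [ 0.025 -0.135  0.006] op 51.26 j6 -58.41 yaw 29.82 tau6 -0.009
291 [0.11553219 0.11877725 0.11980373] [0.56873412 0.1567583  0.11565667]
```

View pics/t6.png

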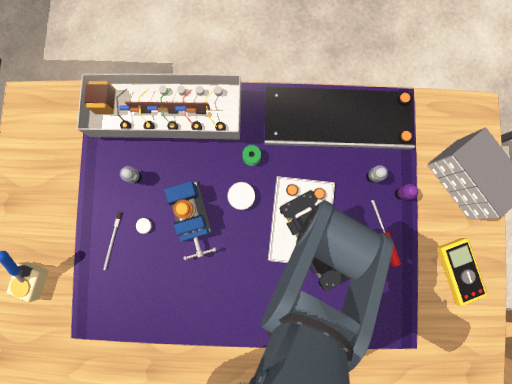

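View pics/s6.png

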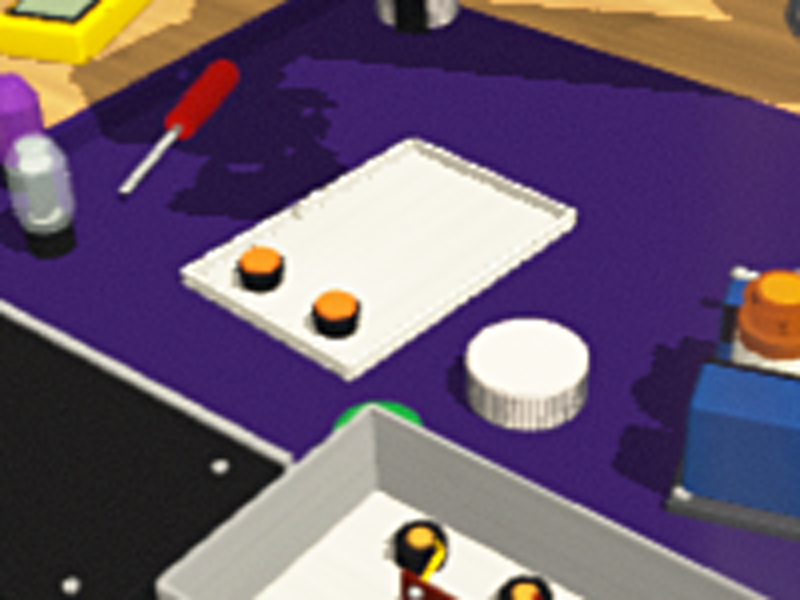

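The tray spot under the gripper is clear, with the feet at the far end: (260,265) and (335,312) in the crop. Descending.

```bash
python3 -m crank '[{"offset":[0.02,0,0],"spin":0},{"offset":[0.035,0,0],"spin":0},{"offset":[0.035,0,0],"spin":0},{"offset":[0.03,0,0],"spin":0},{"offset":[0.02,0,0],"spin":0},{"offset":[0.013,0,0],"spin":0},{"offset":[0.006,0,0],"spin":0},{"offset":[0,0,0],"spin":0},{"offset":[0,0,0],"spin":0},{"offset":[0,0,0],"spin":0}]'; python3 st.py
```

```text
time_s: 14.9
position: [0.507, -0.1492, 0.1987]
tcp_rot: [[0.002, -0.499, 0.867], [-0.001, 0.867, 0.499], [-1.0, -0.002, 0.001]]
force: [-0.3, 0.1, -1.1]
opening: 0.595
t 14.9 P [ 0.507  -0.1492  0.1987] F [-0.3   0.09 -1.09] M [-0.026 -0.213 -0.036] op 51.77 j6 -58.44 yaw 29.92 tau6 0.0
```

```bash
python3 -m crank '[{"offset":[0.005,0,0],"spin":0},{"offset":[0.004,0,0],"spin":0},{"offset":[0.002,0,0],"spin":0},{"offset":[0,0,0],"spin":0},{"offset":[0,0,0],"spin":0}]'>/dev/null; python3 st.py
python3 - <<'E'
from h import *
c=bot.capture("scene"); cv2.imwrite("pics/s7.png",cv2.resize(c["pixels"][150:225,180:280],(800,600),interpolation=cv2.INTER_CUBIC))
E
```

```text
t 15.4 P [ 0.5065 -0.1491  0.1865] F [-0.09 -0.39 -1.14] M [ 0.043 -0.113 -0.009] op 51.54 j6 -58.45 yaw 29.9 tau6 0.0
```

View pics/s7.png

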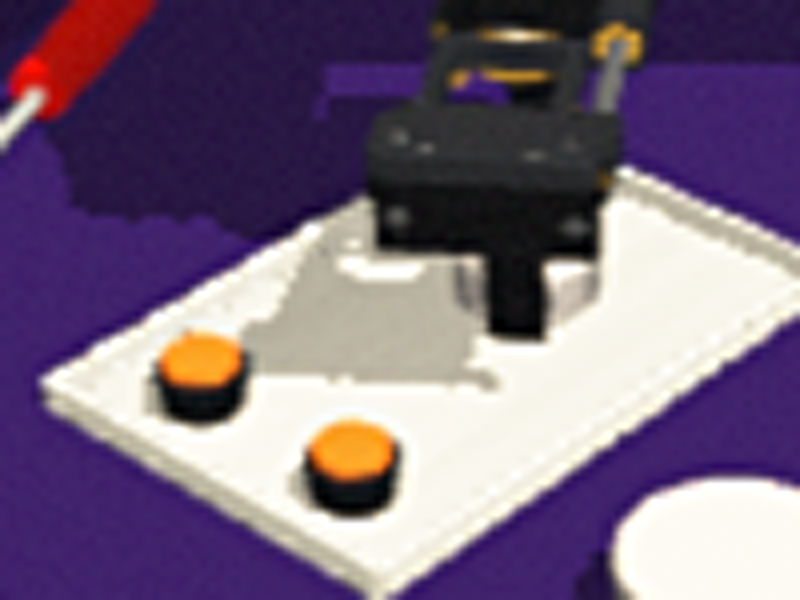

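```bash
python3 -m crank '[{"offset":[0.0006,0,0],"spin":0},{"offset":[0,0,0],"spin":0},{"offset":[0,0,0],"spin":0}]'>/dev/null; python3 st.py
python3 -m crank '[{"offset":[0.0005,0,0],"spin":0},{"offset":[0,0,0],"spin":0},{"offset":[0,0,0],"spin":0}]'>/dev/null; python3 st.py
```

```text
t 15.75 P [ 0.5066 -0.1491  0.1861] F [ 0.31 -0.24 -0.63] M [ 0.017 -0.105 -0.04 ] op 51.59 j6 -58.45 yaw 29.91 tau6 0.0
t 16.05 P [ 0.5066 -0.1491  0.1858] F [ 0.13 -0.51  1.47] M [ 0.011 -0.122 -0.029] op 51.46 j6 -58.45 yaw 29.91 tau6 -0.0
```

Contact is felt where predicted. Releasing in stages.

```bash
python3 -m crank '[{"offset":[0,0,0],"spin":0},{"offset":[0,0,0],"spin":0},{"offset":[0,0,0],"spin":0},{"offset":[0,0,0],"spin":0}]' 0.056 >/dev/null; python3 st.py
python3 -m crank '[{"offset":[0,0,0],"spin":0},{"offset":[0,0,0],"spin":0},{"offset":[0,0,0],"spin":0},{"offset":[0,0,0],"spin":0},{"offset":[0,0,0],"spin":0}]' 0.078 >/dev/null; python3 st.py
python3 -m crank '[{"offset":[-0.005,0,0],"spin":0},{"offset":[-0.015,0,0],"spin":0},{"offset":[-0.03,0,0],"spin":0},{"offset":[-0.03,0,0],"spin":0},{"offset":[-0.04,0,0],"spin":0},{"offset":[-0.04,0,0],"spin":0},{"offset":[-0.03,0,0],"spin":0},{"offset":[0,0,0],"spin":0},{"offset":[0,0,0],"spin":0}]' 0.08
python3 - <<'E'
from h import *
for n in("scene","wrist","top"):
  c=bot.capture(n); cv2.imwrite(f"pics/{n}8.png",c["pixels"])
  for l in ("cap","jar"):
   for r in bot.regions_of(l,c):
    p=world(c,r["region"])
    if r["p"]>.3 and len(p)>5: print(n,l,r["p"],r["extent"],topcircle(p))
E
```

```text
t 16.45 P [ 0.5068 -0.1491  0.1857] F [1.01 0.38 1.04] M [ 0.112 -0.291  0.001] op 55.61 j6 -58.45 yaw 29.9 tau6 -0.005
t 16.95 P [ 0.5062 -0.1494  0.1857] F [-2.08 -2.17  4.01] M [-0.279  0.1   -0.059] op 77.15 j6 -58.44 yaw 29.93 tau6 -0.046
time_s: 17.85
position: [0.5062, -0.1488, 0.3759]
tcp_rot: [[0.0, -0.499, 0.867], [-0.0, 0.867, 0.499], [-1.0, -0.0, 0.0]]
force: [-0.5, 1.2, 0.3]
opening: 0.921
scene cap 0.83 [389.5, 249.2, 22.3, 16.5] (np.float64(0.01992980821893941), array([0.52717507, 0.28214307]), (0.5264896154403687, 0.28241166472435), 0.02190905623137951, 197)
scene cap 0.63 [248.2, 183.2, 18.9, 18.4] (np.float64(0.027589025045690985), array([ 0.50885296, -0.14750478]), (0.508521318435669, -0.14893844723701477), 0.027066515758633614, 155)
scene cap 0.6 [274.5, 225.9, 28.4, 29.4] (np.float64(0.03299267464490303), array([0.61684   , 0.01884128]), (0.6152921319007874, 0.017942016944289207), 0.035733453929424286, 406)
scene jar 0.55 [337.0, 210.7, 24.8, 22.8] (np.float64(0.1180507845470914), array([0.57195082, 0.15915047]), (0.5701531767845154, 0.158722385764122), 0.0185002
[... 564 characters left out ...]
 0.71 [144.9, 226.9, 17.9, 14.6] (np.float64(0.02122162504613491), array([0.52495047, 0.280362  ]), (0.5252395272254944, 0.28044337034225464), 0.020485544577240944, 134)
top cap 0.57 [292.6, 237.5, -1.4, 15.0] (np.float64(0.029787217776008252), array([ 0.50504378, -0.13105095]), (0.506259560585022, -0.13022595643997192), 0.012124649249017239, 24)
top jar 0.88 [185.4, 209.9, 20.1, 18.6] (np.float64(0.11977788539228519), array([0.56910551, 0.15719445]), (0.5678480267524719, 0.15765579044818878), 0.018002288416028023, 129)
top jar 0.39 [320.5, 195.2, 7.6, 9.5] (np.float64(0.02856180576407238), array([ 0.62172254, -0.19378649]), (0.6075489521026611, -0.1763332337141037), 0.03835492953658104, 36)
```

View pics/scene8.png

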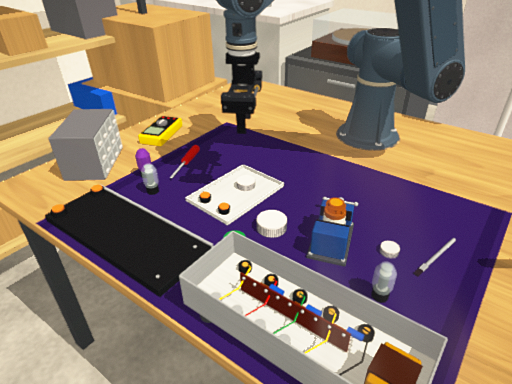

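View pics/wrist8.png

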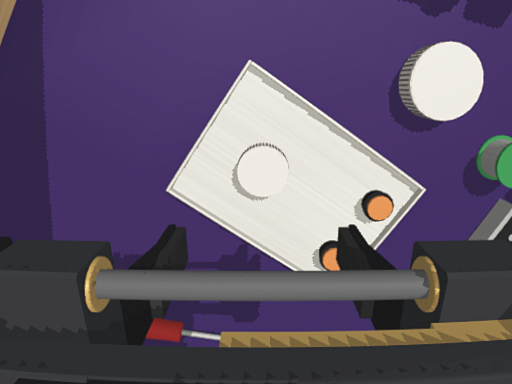

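The cap lies flat and right way up in the tray: scene (246,183), wrist (263,170). The two feet, the vise and jar, and the rest of the bench look undisturbed.

```bash
python3 -c "
from rig import bot
print(bot.read_state()['time_s'],bot.hand_in())"
```

```text
the job is handed in; nothing more can be done
18.3 None
```

The cap is off the flux jar and lying flat, right way up, in the metal parts tray. I handed the job in at 18.3 s.

- **Breaking loose:** The rosin gave at about 0.7 N m on the wrist joint, after roughly 0.35 to 0.4 rad of turn.
- **Unscrewing:** I turned the cap on in small steps and tested the lift gently. At 1.4 and 1.6 rad it still held, at pulls of about 9 and 7 N. At about 1.78 rad it came away, with 3 N or less of pull from then on. The 20 N and 1.7 N m the vise can hold were never approached.
- **Laying down:** I lowered the cap until it touched the tray floor, at about 2.5 N, then opened the gripper and backed away.

**Last checks**
- **Cap:** its top is flat at 26 to 27 mm (25 mm expected), centred at about (0.508, -0.149), close to the suggested clear spot.
- **Jar:** the rim reads 118 to 120 mm against 116 mm nominal. The cameras read the cap 1 to 3 mm high too, so I take the jar as not lifted. I judged that it had not twisted from the torques alone, because the pictures cannot show it.
- **Bench:** the feet, valves, solder and look-alike caps appear as they were.
- **Disagreements:** while opening, the wrist briefly read about 5 N, and neither the cap nor the feet showed any effect from it. The top camera saw only part of the cap behind the arm, so its position there does not match the other two views.

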